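# Push a used well plate through the flap of the discard bin

### The job

Discard the used blue well plate: with your fingertips push it along the steel feed ledge and in under the red flap of the discard bin until it slides off down the chute, then draw your hand back so that the flap swings shut behind it. The plate is only pushed, never picked up, and the jars and the tube rack stay where they are.

Things in the scene. Friction and masses are not known exactly. Their poses are not given: they have to be found in the camera images.
- station: Discard bin, fixed to the bench: white box, yellow base band, clear roof, steel feed ledge in front. Origin on the bench (z = 0) under the middle of the flap; x axis level from the ledge into the bin (the way to push), y across to the left, z up. In its frame (mm): ledge top z = 140, from x = -165 to +30, 210 wide outside the box; box x = -4 to +246, 154 wide, roof top z = 214, bin floor z = 10.
- mouth (a point): Middle of the mouth, on the ledge under the flap (bin frame x = 0, y = 0, z = 140 mm). Mouth 142 mm wide, 66 mm high up to the lintel, a bar at z = 206 to 218, x = -4 to +6 mm. Steel guide lips 12 mm high, 3 mm thick, along both sides of the ledge close in from 198 mm apart at its front end to 142 mm at x = -25 mm.
- ledge_end (a point): Middle of the ledge's inner end (bin frame x = +30, z = 140 mm), seen through the clear roof. Past it a smooth steel chute falls at 40 degrees, 115 mm long, into the bin. With its centre over this end the plate tips and slides down by itself; pushing the centre 10 mm further makes sure.
- flap (a joint): The red flap hung in the mouth from a level pin along the bin's y axis at its x = 0, z = 202 mm: 136 mm wide, 59 mm long, 4 mm thick, about 30 g. 0 = hanging shut (it cannot swing out towards the ledge), grows as its lower edge swings into the bin and up, to 1.45 rad. It falls shut by its own weight and opens with well under 1 N.
- flap_edge (a point): Middle of the flap's lower edge, 3 mm above the ledge when shut.
- plate_center (a point): Centre (half-way up) of the blue 24-well plate with clear lid, one rigid piece 85.5 mm (its x axis) by 127.8 mm (its y axis) by 20 mm high, about 75 g, lying flat on the ledge in front of the flap with its long side across the mouth and up to about 12 degrees askew to the bin; squares itself when two spread fingertips push its rear long side. It slides easily on the steel.
- jar_a_mid (a point): Specimen jar with red cap, 62 mm across, 73 mm tall, on the bench; point 36 mm above its base, on its axis. To be left alone.
- jar_b_mid (a point): Specimen jar with red cap, like jar_a. To be left alone.
- jar_c_mid (a point): Specimen jar with white cap, same size. To be left alone.
- rack_mid (a point): White tube rack 64 by 124 mm on the bench, 107 mm tall with its tubes; point 36 mm above its base, at its middle. To be left alone.
Mind the look-alikes: they are no part of the job. Of the things like the part that bears plate_center, leave any that is purple; of the rest the smaller one is meant.

How it is judged:
By the outcome, as a careful person would: the job done as asked, in the order asked, and still so for the second after the job is handed in, with the robot touching nothing.
It also fails if it takes over 32 s, if anything falls off the work surface, if the arm or the gripper's body presses on something with over 40 N, if the wrist force passes 120 N, or if a joint passes its speed limit or range.

### The arm

A 7-joint arm with a two-finger parallel gripper is mounted at the origin on the work surface. World frame = base frame: x ahead of the robot, y to its left, z up, the work surface at z = 0. Lengths are in mm, angles in rad, forces in N, time in s.
With the tool pointing down it reaches from about 400 to 875 mm from the base axis. Payload 4.4 kg.
Tool frame: the origin (TCP) lies at the very end of the fingers, on their centre line; the grasp point (between the pads) lies 19 mm behind it; z points along the fingers, y is the direction in which the jaws open and shut (so a half turn about z gives the same grasp; the last joint's range is limited). The gripper opens to 85 mm and grips with 20 to 120 N. Pads are 22 mm wide; open, the fingers measure 114 mm over their backs; the gripper's body (76 mm by 85 mm) begins 54 mm behind the grasp point. The pads swing forward as they close: fully open they stand 13 mm farther back than shut.
Start: joints at [-1.193, 0.628, 0.038, 1.517, -0.027, 0.996, -0.02], TCP at [279.073, 587.057, 231.313] pointing down, gripper open.
Joint ranges: [-3.06, 3.06], [-0.37, 2.12], [-1.25, 1.32], [0.18, 2.47], [-1.1, 4.24], [0.23, 1.98], [-2.94, 2.94]. Speed limits (rad/s): [2.57, 2.57, 3.14, 3.14, 3.14, 3.14, 3.14].

### API

Orientations are given as [roll, pitch, yaw] about the fixed x, y, z axes, in that order (R = Rz(yaw) Ry(pitch) Rx(roll)).
In Python, from cell import ctrl, eyes gives the robot as it stands.
- The arm moves only by the tool move_arm, never from a script. Its argument "increments" is a list of rows, each a list of 6 numbers: the shift along the tool's x, y, z in cm, then the turn, a rotation vector about the tool's x, y, z in degrees. In form: [[x, y, z, wx, wy, wz], ...]. A call has 1 to 20 rows; each row is the pose to reach, as a shift and turn from the pose commanded when the call began, along the tool's axes at that moment; what a row does not reach only later rows make up. A row lasts 1/10 s, in which the tool goes at most 50 mm and 8.59 degrees, less where a joint would pass 70% of its speed; a pose out of reach is approached as far as the arm can. A call with a gripper value outside its range is refused whole. "grip" is the opening, from -1 (shut) to 1 (fully open), set as the call begins (left out, the last holds). The fingers move at their own pace and stop on an object; the grip force is fixed at half the most. Time passes only in rows, so rows that repeat a pose let the fingers close. It gives the time, the measured TCP pose, the force and the opening at its end, in the units of the state.
- ctrl.read_state(): the state, without advancing time (a new reading comes with each control period).
- eyes.get_image(name): name is "scene" or "top"; returns the picture (420x560x3 uint8, red, green, blue); there is no depth.
- eyes.calibration(name): a dict with "fx", "fy", "cx", "cy" (pixels), "pose" (4x4, takes a point from camera to world coordinates). Camera axes: x right, y up, looking along -z (the intrinsics and any distortion apply to the point x, -y, -z); pixel columns grow to the right and rows downward; lengths in mm; the calibration is good to about 2 mm. A picture is of the moment at which its call begins. calibration takes no time and is no camera call.
- ctrl.finish_job(): hands the job in, once; it reports no verdict.
The state is a dict: "clock": time; "qpos": joint angles; "qd": joint speeds; "tau": joint torques, N m; "eef_pos": TCP position; "tool_rot": TCP orientation; "force": force on the tool from outside, world axes, zero at the start; "torque": the same for the moment, N m; "width": finger opening in mm.
Only numpy, scipy, OpenCV 4.12 (cv2) and the standard library are available. Lean on these libraries where they do the work, as an engineer would, in place of code of your own. Each camera call takes 0.05 s, during which the arm holds its last target. There are 200 camera calls.

## Working session

There is one attempt and no reset: what is moved stays moved. The work goes in short steps, Python scripts to look and compute and a tool call to move; the robot and the scene stay as the last step left them, time stands still between calls to the robot, and variables do not carry over. Pictures are saved under pics/ and viewed, about 8 in all and at most 12, crops included, and the job is handed in when it is done.

Besides the shell and the picture viewer there is one more tool, called by a JSON object that holds its "name" and its "arguments", one argument or row to a line. move_arm: Moves the arm, as the interface text tells. Its arguments: {"type":"object","properties":{"increments":{"type":"array","items":{"type":"array","items":{"type":"number"}}},"grip":{"type":"number"}},"required":["increments"]}

```bash
mkdir -p pics; ls; python3 - <<'E'
from cell import ctrl, eyes
import cv2,numpy as np
for n in("scene","top"):
    im=eyes.get_image(n); cv2.imwrite(f"pics/{n}0.png",im[:,:,::-1]); c=eyes.calibration(n); print(n,{k:(np.round(v,4).tolist()) for k,v in c.items()})
s=ctrl.read_state();print(s)
E
```

```text
pics
scene {'fx': 419.2034, 'fy': 419.2034, 'cx': 282.2321, 'cy': 208.4761, 'pose': [[-0.5383, -0.5461, 0.6418, 1316.3215], [0.8427, -0.3579, 0.4023, 398.35], [0.01, 0.7574, 0.6529, 854.6886], [0.0, 0.0, 0.0, 1.0]]}
top {'fx': 382.6214, 'fy': 382.6214, 'cx': 274.5166, 'cy': 210.5332, 'pose': [[-0.0074, 0.9964, -0.0841, 521.0478], [-1.0, -0.0079, -0.0059, -78.3441], [-0.0066, 0.0841, 0.9964, 999.7084], [0.0, 0.0, 0.0, 1.0]]}
{'clock': 0.1, 'qpos': array([-1.19280929,  0.62923203,  0.0384273 ,  1.51827811, -0.02695018,
        0.9963037 , -0.02000736]), 'qd': array([ 2.96755758e-05, -1.51725531e-04, -2.23088876e-04, -3.95392941e-03,
       -3.50491866e-05,  8.93931435e-05,  1.06436342e-04]), 'tau': array([ 2.54639948e-03, -5.64531791e+01,  1.23015549e+00, -1.93973333e+01,
        1.12161494e-02,  5.36556967e-03, -1.31272465e-06]), 'eef_pos': array([278.81968544, 586.53679504, 230.49151313]), 'tool_rot': array([-3.13988959e+00,  4.78141419e-05,  2.69783930e+00]), 'force': array([-0.08122197,  0.09210314, -0.03532292]), 'torque': array([-0.0229641 , -0.00289106,  0.00210896]), 'width': 85.38022496357053}
```

View pics/scene0.png

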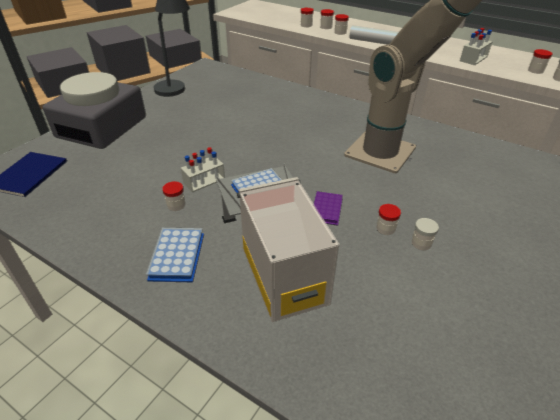

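View pics/top0.png

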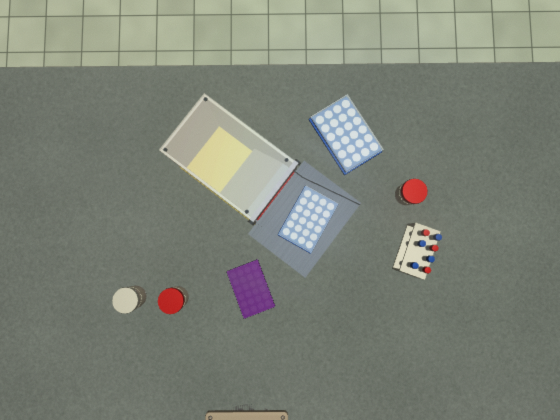

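```bash
python3 - <<'E'
import cv2
im=cv2.imread("pics/top0.png"); cv2.imwrite("pics/crop.png",cv2.resize(im[90:290,150:390][:, :],None,fx=3.0,fy=3.0,interpolation=cv2.INTER_CUBIC))
E
```

```text
(no output)
```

View pics/crop.png

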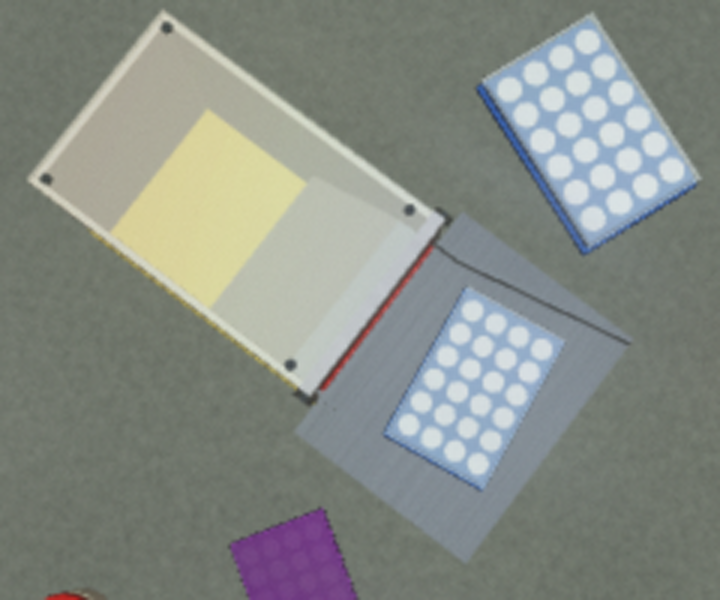

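The candidates are the blue plate on the ledge at top-image pixel (308,219), the larger blue plate on the bench at (346,134), and the purple plate at (251,289). The one on the ledge is meant: it isn't purple, it's the smaller of the two blue ones, and it lies in front of the flap. The crop confirms this.

```bash
cat > h.py <<'E'
import numpy as np
from cell import ctrl, eyes
def ray(px,z,n="top"):
    c=eyes.calibration(n);P=np.array(c["pose"])
    out=[]
    for u,v in np.atleast_2d(px):
        d=P[:3,:3]@[(u-c["cx"])/c["fx"],-(v-c["cy"])/c["fy"],-1]
        out.append(P[:3,3]+d*(z-P[2,3])/d[2])
    return np.array(out)
def fit(M,W): # rigid 2D: W = R M + t
    m=M.mean(0);w=W.mean(0);a=M-m;b=W-w
    th=np.arctan2((a[:,0]*b[:,1]-a[:,1]*b[:,0]).sum(),(a*b).sum())
    R=np.array([[np.cos(th),-np.sin(th)],[np.sin(th),np.cos(th)]])
    t=w-R@m; return th,t,W-(M@R.T+t)
def crop(p): return np.array(p)/3.0-1/3+[150,90]
E
python3 - <<'E'
from h import *
L=ray(crop([(631,343),(468,562),(297,432),(460,213)]),140)[:,:2]
B=ray(crop([(163,12),(28,180),(443,215),(310,395)]),214)[:,:2]
# bin y left: facing into the bin (up-left in image), left = lower-left
M=np.array([[-165,-105],[-165,105],[-4,105],[-4,-105],[246,-77],[246,77],[-4,-77],[-4,77.]])
th,t,r=fit(M,np.vstack([L,B]));print("bin",th,t);print(r.round(1))
print(fit(M[:4],L)[:2],fit(M[4:],B)[:2])
P=ray(crop([(468,287),(563,340),(482,488),(386,434)]),160)[:,:2]
pth,pt,pr=fit(np.array([[42.75,-63.9],[-42.75,-63.9],[-42.75,63.9],[42.75,63.9]]),P);print("plate",pth,pt,pr.round(1))
R=np.array([[np.cos(th),-np.sin(th)],[np.sin(th),np.cos(th)]])
print("plate in bin",R.T@(pt-t),np.degrees(pth-th)); print(((P-t)@R).round(1))
for n,p in dict(jarA=(414,190),jarB=(171,300),jarC=(125,300)).items(): print(n,ray(p,73)[0].round(), ((ray(p,73)[0][:2]-t)@R).round())
print("rack",ray((418,250),90)[0].round(),((ray((418,250),90)[0][:2]-t)@R).round(), "base in bin",(-t@R).round())
E
```

```text
bin 0.9145296942971867 [627.65532127 -73.37144978]
[[-3.3  2.1]
 [ 1.1 -1.3]
 [-0.  -2.3]
 [-1.2  1.6]
 [-1.8 -0.7]
 [ 0.4 -1.3]
 [ 3.6  1.6]
 [ 1.2  0.3]]
(np.float64(0.9163296176204558), array([626.67664895, -73.25409437])) (np.float64(0.9197711075487647), array([629.01689194, -73.78176545]))
plate 1.0526527854185277 [ 573.56588801 -146.67162571] [[-2.9 -1.5]
 [-0.4  3.6]
 [ 3.   1.4]
 [ 0.3 -3.4]]
plate in bin [-91.07733366  -1.87132972] 7.913870174553734
[[ -42.9  -57.9]
 [-122.   -68.6]
 [-139.3   54. ]
 [ -60.1   65. ]]
jarA [ 647. -413.   73.] [-257. -222.]
jarB [387. 176.  73.] [ 51. 343.]
jarC [388. 286.  73.] [138. 410.]
rack [ 502. -411.   90.] [-344. -106.] base in bin [-325.  542.]
```

```bash
cat >> h.py <<'E'
from scipy.spatial.transform import Rotation as Ro
TH,T0=0.916,np.array([627.7,-73.4])
def go(x,y,z,a=35):
    s=ctrl.read_state();R0=Ro.from_euler('xyz',s["tool_rot"]).as_matrix()
    c,n=np.cos(np.radians(a)),np.sin(np.radians(a))
    Rb=Ro.from_euler('z',TH).as_matrix()
    Rt=Rb@np.array([[c,0,n],[0,-1,0],[n,0,-c]])
    p=Rb@[x,y,0]+[*T0,z]
    print((R0.T@(p-s["eef_pos"])/10).round(2),np.degrees(Ro.from_matrix(R0.T@Rt).as_rotvec()).round(1),"world",p.round())
def inbin():
    s=ctrl.read_state();Rb=Ro.from_euler('z',TH).as_matrix()
    R0=Ro.from_euler('xyz',s["tool_rot"]).as_matrix()
    print(s["clock"],((s["eef_pos"]-[*T0,0])@Rb).round(1),"toolz",(R0[:,2]@Rb).round(3),"f",(s["force"]@Rb).round(2),"w",s["width"],s["qpos"].round(2))
E
python3 - <<'E'
from h import *
inbin();go(-180,0,290)
E
```

```text
0.1 [311.  678.6 230.5] toolz [-0.002 -0.    -1.   ] f [ 0.02  0.12 -0.04] w 85.38022496357053 [-1.19  0.63  0.04  1.52 -0.03  1.   -0.02]
[-56.07 -62.23  -5.84] [-31.1  25.2  98.5] world [ 518. -216.  290.]
```

{"name": "move_arm", "arguments": {
  "increments": [
    [-2.8,-3.1,-3,-1.6,1.3,4.9],
    [-5.6,-6.2,-5.8,-3.1,2.5,9.9],
    [-8.4,-9.3,-5.8,-4.7,3.8,14.8],
    [-11.2,-12.4,-5.8,-6.2,5,19.7],
    [-14,-15.6,-5.8,-7.8,6.3,24.6],
    [-16.8,-18.7,-5.8,-9.3,7.6,29.6],
    [-19.6,-21.8,-5.8,-10.9,8.8,34.5],
    [-22.4,-24.9,-5.8,-12.4,10.1,39.4],
    [-25.2,-28,-5.8,-14,11.3,44.3],
    [-28,-31.1,-5.8,-15.6,12.6,49.3],
    [-30.8,-34.2,-5.8,-17.1,13.9,54.2],
    [-33.6,-37.3,-5.8,-18.7,15.1,59.1],
    [-36.4,-40.5,-5.8,-20.2,16.4,64],
    [-39.2,-43.6,-5.8,-21.8,17.6,69],
    [-42,-46.7,-5.8,-23.3,18.9,73.9],
    [-44.9,-49.8,-5.8,-24.9,20.2,78.8],
    [-47.7,-52.9,-5.8,-26.4,21.4,83.7],
    [-50.5,-56,-5.8,-28,22.7,88.7],
    [-53.3,-59.1,-5.8,-29.5,23.9,93.6],
    [-56.1,-62.2,-5.8,-31.1,25.2,98.5]
  ]
}}

```text
clock: 2.1
eef_pos: [518.8, -217.2, 288.9]
tool_rot: [-3.139, -0.613, 0.911]
force: [1.2, 0.5, -0.1]
width: 85.5
```

```bash
python3 - <<'E'
from h import *
inbin();go(-180,0,200)
E
```

```text
2.1 [-180.4   -1.2  288.9] toolz [ 0.575  0.    -0.818] f [ 1.14 -0.68 -0.12] w 85.48395606335335 [ 0.38  0.53  0.49  1.82 -0.93  1.19  0.7 ]
[-5.08 -0.1   7.3 ] [-0.  -0.1 -0.2] world [ 518. -216.  200.]
```

{"name": "move_arm", "arguments": {
  "increments": [
    [-1.7,0,2.5,0,0,0],
    [-3.4,-0.1,5,0,0,0],
    [-5.1,-0.1,7.3,0,0,0],
    [-6.2,-0.1,9,0,0,0],
    [-6.2,-0.1,9,0,0,0]
  ]
}}

```text
clock: 2.6
eef_pos: [517.0, -212.9, 177.3]
tool_rot: [-3.134, -0.612, 0.912]
force: [0.4, -0.2, 0.5]
width: 85.5
```

```bash
python3 - <<'E'
from h import *
import cv2
inbin();go(-180,0,150)
a=eyes.get_image("scene")[120:280,150:350,::-1];b=eyes.get_image("top")[140:300,230:390,::-1]
f=lambda i:cv2.resize(i,None,fx=2.2,fy=2.2,interpolation=cv2.INTER_CUBIC)
cv2.imwrite("pics/c2.png",np.hstack([f(a),f(b)]))
E
```

```text
2.6 [-178.1    2.8  177.3] toolz [ 0.575  0.006 -0.818] f [ 0.06 -0.41  0.54] w 85.52860366118654 [ 0.46  0.68  0.38  1.93 -1.06  1.02  0.91]
[-1.72  0.3   2.12] [-0.3 -0.1 -0.2] world [ 518. -216.  150.]
```

View pics/c2.png

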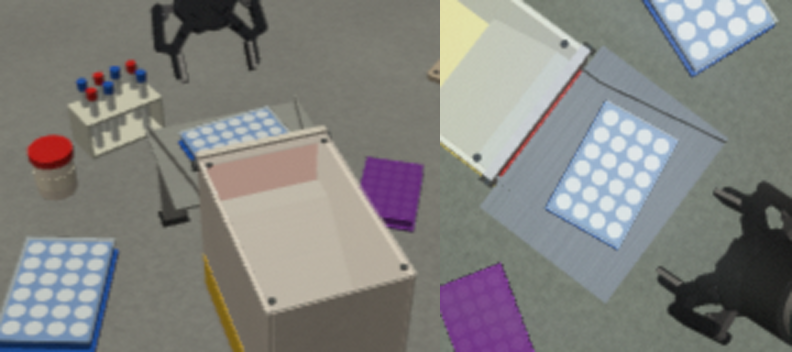

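```bash
cat >> h.py <<'E'
def tri(pt,ps):
    A=[];b=[];o=[]
    for n,p in(("top",pt),("scene",ps)):
        q=ray(p,0,n)[0];C=np.array(eyes.calibration(n)["pose"])[:3,3];d=(q-C)/np.linalg.norm(q-C);Q=np.eye(3)-np.outer(d,d);A.append(Q);b.append(Q@C)
    x=np.linalg.solve(sum(A),sum(b));Rb=Ro.from_euler('z',TH).as_matrix();return ((x-[*T0,0])@Rb).round(1),[np.linalg.norm(a@x-c).round(1) for a,c in zip(A,b)]
E
python3 - <<'E'
from h import *
print(tri((355,225),(234.1,156.4)),tri((331.4,263.6),(265.5,150.9)))
E
```

```text
(array([-176.2,  -45.4,  197.5]), [np.float64(1.3), np.float64(1.3)]) (array([-185.2,   49.3,  190.1]), [np.float64(1.9), np.float64(1.9)])
```

```bash
python3 - <<'E'
from h import *
go(-180,0,165,25)
E
```

```text
[-1.01  0.1   1.14] [ -0.1 -10.1  -0. ] world [ 518. -216.  165.]
```

{"name": "move_arm", "arguments": {
  "increments": [
    [-0.5,0,0.6,0,-5,0],
    [-1,0.1,1.1,0,-10,0],
    [-1,0.1,1.1,0,-10,0],
    [-1,0.1,1.1,0,-10,0],
    [-1,0.1,1.1,0,-10,0]
  ],
  "grip": 0.4
}}

```text
clock: 3.2
eef_pos: [517.8, -217.1, 165.9]
tool_rot: [3.141, -0.438, 0.915]
force: [-0.9, -0.9, -0.2]
width: 59.6
```

```bash
python3 - <<'E'
from h import *
inbin();go(-180,0,143,25)
E
```

```text
3.2 [-181.    -0.4  165.9] toolz [ 0.424 -0.001 -0.905] f [-1.26  0.17 -0.2 ] w 59.62213333407712 [ 0.32  0.66  0.46  1.92 -0.97  0.91  0.77]
[-0.89 -0.04  2.11] [ 0.  -0.1 -0. ] world [ 518. -216.  143.]
```

{"name": "move_arm", "arguments": {
  "increments": [
    [-0.3,0,0.7,0,0,0],
    [-0.6,0,1.4,0,0,0],
    [-0.9,0,2.1,0,0,0],
    [-0.9,0,2.1,0,0,0],
    [-0.9,0,2.1,0,0,0]
  ]
}}

```text
clock: 3.7
eef_pos: [518.2, -215.7, 141.9]
tool_rot: [-3.14, -0.438, 0.915]
force: [0.7, -0.7, -0.1]
width: 59.8
```

```bash
python3 - <<'E'
from h import *
import cv2
inbin();go(-60,0,142.5,25)
a=eyes.get_image("scene")[130:240,190:330,::-1];b=eyes.get_image("top")[150:270,260:380,::-1]
f=lambda i,k:cv2.resize(i,None,fx=k,fy=k,interpolation=cv2.INTER_CUBIC)
B=f(b,3);A=f(a,3);B=cv2.copyMakeBorder(B,0,0,0,0,cv2.BORDER_CONSTANT)
h=max(A.shape[0],B.shape[0]);pad=lambda i:cv2.copyMakeBorder(i,0,h-i.shape[0],0,0,cv2.BORDER_CONSTANT)
cv2.imwrite("pics/c3.png",np.hstack([pad(A),pad(B)]))
E
```

```text
3.7 [-179.5    0.2  141.9] toolz [ 0.424  0.001 -0.906] f [-0.09 -1.01 -0.1 ] w 59.761451625982474 [ 0.33  0.69  0.43  1.94 -1.    0.88  0.81]
[10.85  0.02  5.01] [-0.1 -0.1 -0. ] world [ 591. -121.  142.]
```

View pics/c3.png

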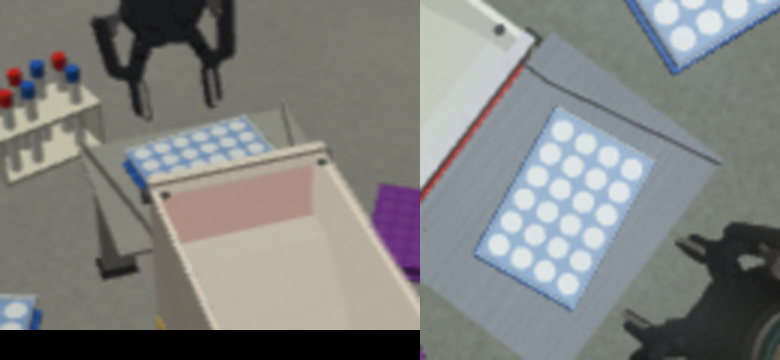

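```bash
python3 - <<'E'
from h import *
print(tri((347.3,230),(239,169)),tri((329.3,255),(261.3,164.7)))
E
```

```text
(array([-175.4,  -33.7,  152.2]), [np.float64(0.9), np.float64(0.9)]) (array([-176.5,   34.1,  150.9]), [np.float64(0.7), np.float64(0.7)])
```

{"name": "move_arm", "arguments": {
  "increments": [
    [0.9,0,0.4,0,0,0],
    [1.8,0,0.8,0,0,0],
    [2.5,0,1.2,0,0,0],
    [3.1,0,1.4,0,0,0],
    [3.7,0,1.7,0,0,0],
    [4.3,0,2,0,0,0],
    [4.9,0,2.3,0,0,0],
    [5.5,0,2.6,0,0,0],
    [6.1,0,2.8,0,0,0],
    [6.7,0,3.1,0,0,0],
    [7.2,0,3.3,0,0,0],
    [7.2,0,3.3,0,0,0]
  ]
}}

```text
clock: 5.0
eef_pos: [567.2, -151.6, 143.1]
tool_rot: [-3.141, -0.438, 0.917]
force: [-0.0, -0.7, 0.9]
width: 59.8
```

```bash
python3 - <<'E'
from h import *
import cv2
inbin();go(-40,0,142.5,25);go(-4,0,142.5,25)
a=eyes.get_image("scene")[130:250,190:330,::-1];b=eyes.get_image("top")[140:270,230:350,::-1]
f=lambda i,k:cv2.resize(i,None,fx=k,fy=k,interpolation=cv2.INTER_CUBIC)
B=f(b,3);A=f(a,3)
h=max(A.shape[0],B.shape[0]);pad=lambda i:cv2.copyMakeBorder(i,0,h-i.shape[0],0,0,cv2.BORDER_CONSTANT)
cv2.imwrite("pics/c4.png",np.hstack([pad(A),pad(B)]))
E
```

```text
5.0 [-98.9   0.3 143.1] toolz [ 0.424  0.001 -0.905] f [-0.59 -0.4   0.87] w 59.82590859632347 [ 0.21  0.69  0.39  1.92 -1.03  0.82  0.69]
[5.3  0.04 2.56] [-0.1 -0.1  0.1] world [ 603. -105.  142.]
[8.56 0.05 4.08] [-0.1 -0.1  0.1] world [625. -77. 142.]
```

View pics/c4.png

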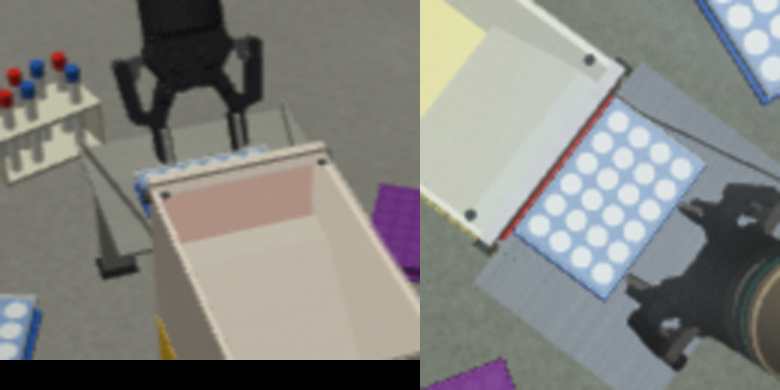

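```bash
python3 - <<'E'
from h import *
P=ray([(295,172.7),(261.7,220),(323.7,193.7),(291.7,239)],160)[:,:2]
c,s=np.cos(TH),np.sin(TH)
print(((P-T0)@np.array([[c,-s],[s,c]])).round(1))
E
```

```text
[[ -7.2 -66.2]
 [-11.8  62. ]
 [-85.9 -66.8]
 [-89.4  55.6]]
```

{"name": "move_arm", "arguments": {
  "increments": [
    [0.7,0,0.3,0,0,0],
    [1.4,0,0.7,0,0,0],
    [2.1,0,1,0,0,0],
    [2.8,0,1.4,0,0,0],
    [3.5,0,1.7,0,0,0],
    [4.2,0,2,0,0,0],
    [4.8,0,2.3,0,0,0],
    [5.3,0,2.6,0,0,0]
  ]
}}

```text
clock: 5.9
eef_pos: [603.1, -105.3, 142.0]
tool_rot: [-3.141, -0.438, 0.916]
force: [-0.6, 0.8, -0.4]
width: 59.9
```

```bash
python3 - <<'E'
from h import *
import cv2
inbin();go(-4,0,143,25);go(-2,0,143,25)
a=eyes.get_image("scene")[130:250,190:330,::-1];b=eyes.get_image("top")[120:250,220:340,::-1]
f=lambda i,k:cv2.resize(i,None,fx=k,fy=k,interpolation=cv2.INTER_CUBIC)
B=f(b,3);A=f(a,3)
h=max(A.shape[0],B.shape[0]);pad=lambda i:cv2.copyMakeBorder(i,0,h-i.shape[0],0,0,cv2.BORDER_CONSTANT)
cv2.imwrite("pics/c5.png",np.hstack([pad(A),pad(B)]))
E
```

```text
5.9 [-4.03e+01  1.00e-01  1.42e+02] toolz [ 0.424  0.001 -0.906] f [ 0.29  0.93 -0.37] w 59.88012137577922 [ 0.13  0.7   0.36  1.89 -1.05  0.78  0.59]
[3.33 0.01 1.45] [-0.  -0.1  0. ] world [625. -77. 143.]
[3.51 0.01 1.54] [-0.  -0.1  0. ] world [626. -75. 143.]
```

View pics/c5.png

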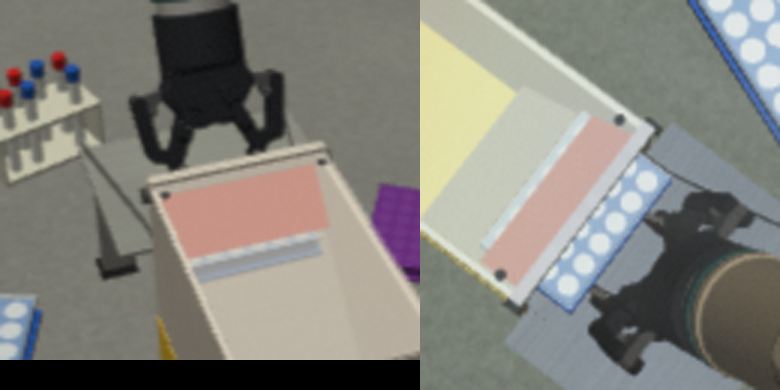

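{"name": "move_arm", "arguments": {
  "increments": [
    [0.7,0,0.3,0,0,0],
    [1.4,0,0.6,0,0,0],
    [2.1,0,0.9,0,0,0],
    [2.7,0,1.2,0,0,0],
    [3.2,0,1.4,0,0,0],
    [3.6,0,1.6,0,0,0],
    [3.6,0,1.6,0,0,0],
    [3.6,0,1.6,0,0,0]
  ]
}}

```text
clock: 6.8
eef_pos: [626.5, -74.8, 142.6]
tool_rot: [-3.141, -0.437, 0.916]
force: [-0.1, -0.0, -0.9]
width: 60.1
```

```bash
python3 - <<'E'
from h import *
import cv2
inbin();go(-160,0,148,25)
a=eyes.get_image("scene")[150:270,210:350,::-1];b=eyes.get_image("top")[120:250,200:320,::-1]
f=lambda i,k:cv2.resize(i,None,fx=k,fy=k,interpolation=cv2.INTER_CUBIC)
B=f(b,3);A=f(a,3)
h=max(A.shape[0],B.shape[0]);pad=lambda i:cv2.copyMakeBorder(i,0,h-i.shape[0],0,0,cv2.BORDER_CONSTANT)
cv2.imwrite("pics/c6.png",np.hstack([pad(A),pad(B)]))
E
```

```text
6.8 [-1.900e+00  1.000e-01  1.426e+02] toolz [ 0.423  0.001 -0.906] f [-0.1   0.06 -0.87] w 60.082673500787784 [ 0.07  0.71  0.36  1.86 -1.05  0.76  0.52]
[-14.1    0.    -7.18] [-0.  -0.1  0. ] world [ 530. -200.  148.]
```

View pics/c6.png

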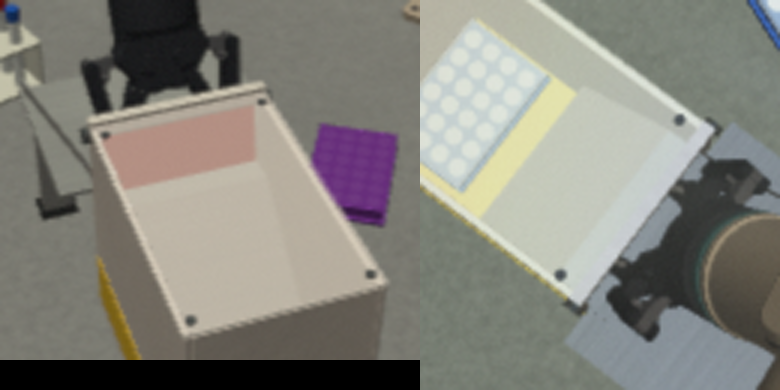

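The plate has slid down the chute onto the bin floor: it shows at about (480,105) in the crop, and the flap is nearly shut against the fingertips. Next I'll draw back along the ledge and then rise.

{"name": "move_arm", "arguments": {
  "increments": [
    [-1.5,0,-0.8,0,0,0],
    [-3.5,0,-1.8,0,0,0],
    [-5.5,0,-2.8,0,0,0],
    [-8,0,-4,0,0,0],
    [-11,0,-5.6,0,0,0],
    [-14,0,-7.2,0,0,0],
    [-13.7,0,-8.9,0,0,0],
    [-12.5,0,-12,0,0,0],
    [-11.5,0,-15,0,0,0],
    [-11,0,-17,0,0,0],
    [-11,0,-17,0,0,0],
    [-11,0,-17,0,0,0]
  ]
}}

```text
clock: 8.1
eef_pos: [521.3, -211.8, 250.1]
tool_rot: [-3.141, -0.437, 0.915]
force: [0.6, -0.6, -1.7]
width: 60.0
```

```bash
python3 - <<'E'
from h import *
import cv2
inbin()
a=eyes.get_image("scene")[130:310,150:400,::-1];b=eyes.get_image("top")[:,:,::-1]
b=b[80:310,100:450]
A=cv2.resize(a,(400,288));B=cv2.resize(b,(400,263));B=cv2.copyMakeBorder(B,0,25,0,0,cv2.BORDER_CONSTANT)
cv2.imwrite("pics/c7.png",np.hstack([A,B]))
E
```

```text
8.1 [-1.745e+02  1.000e-01  2.501e+02] toolz [ 0.424 -0.    -0.906] f [-0.12 -0.87 -1.71] w 60.04415958481626 [ 0.28  0.53  0.49  1.84 -0.82  1.03  0.57]
```

View pics/c7.png

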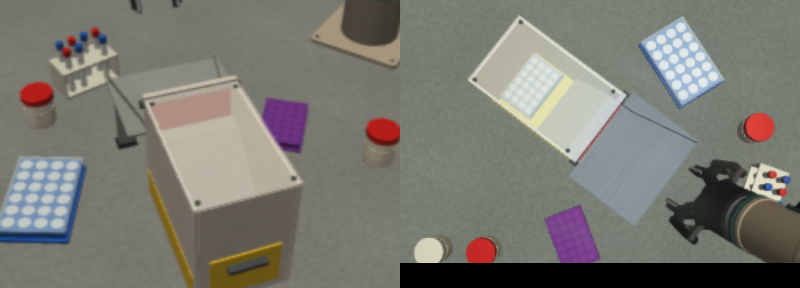

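The plate is on the bin floor, the flap hangs shut, the ledge is empty, and nothing else has moved. I'm handing the job in.

```bash
python3 -c "
from cell import ctrl
print(ctrl.finish_job())"
```

```text
the job is handed in; nothing more can be done
None
```

The blue plate is in the bin. I pushed the smaller blue plate along the ledge with two fingertips about 60 mm apart. It squared up, went in under the flap, and slid down the chute. I then drew the hand back and raised it clear before handing in at about 8.2 s, well under the 32 s limit.

- **Plate and flap:** the last pictures show the plate lying on the bin floor, the flap hanging shut and the ledge empty.
- **Other things:** the jars, the rack, the purple plate and the larger blue plate look unmoved. I judged this by eye from the pictures and did not re-measure them.
- **Forces:** readings at the end of each move stayed below 2 N. I did not log the peaks during the moves.
- **Change on the way:** at the first 35° tilt joint 5 came close to its limit (-1.06 of -1.10 rad) and the hand drifted about 3 mm sideways. I cut the tilt to 25° and closed the fingers from 85 to 60 mm, and the hand then kept to its path.

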